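Vent the desiccator and crack its lid

TASK

Vent the desiccator box: turn the knob on its side turret clockwise as far as its stop, then let go so that it springs back by itself, with the lid still shut. Then take the lid by its bar handle, break the sticky seal without letting the lid fly open, and hold the lid ajar with its front edge about 3 cm up; finish while still holding it there (the program ends with the handle in the gripper). Leave the other things on the worktop where they are.

Things in the scene. Friction and masses are not known exactly. Their poses are not given: they have to be found in the camera images.
- desiccator: white box standing fixed on the worktop, 160 (x) x 200 (y) x 100 (z) mm with a clear hinged lid in a grey frame that brings the top to z = 112; origin: centre of the box's underside; -x is its front (the lid's opening edge, toward the robot), +y its left side as seen from the robot. A grey turret, 54x52 mm, 122 high, stands against its right (-y) side, centred 20 mm behind and 130 mm to the right of the origin. Three white test cassettes lie inside, fixed
- vent_knob (a joint): angle of the vent knob on the turret, rad: 0 at rest, grows clockwise as seen from above, hard stop at 1.2. A spring drives it back to 0 when let go (about 0.03 N m at rest, 0.11 N m at the stop)
- vent_grip (a point): point on the vertical axis of the vent knob at the height to grip, 149 mm above the worktop. The knob is a black upright bar 44 mm long, 12 mm thick, 28 mm high (its top 9 mm above this point, its lower edge 19 mm below it) on a round skirt of 36 mm diameter, 6 mm high. This point's x axis runs along the bar and turns with it; at rest it is parallel to the box's x axis. Turning the bar clockwise raises the joint value
- lid (a joint): opening angle of the lid about its rear edge, rad: 0 shut, grows as the front edge rises; 1.2 fully open. A sticky seal holds it shut: an upward pull of about 16 N at the handle is needed to start it, and the pull falls to about 2 N (the lid's weight) once the lid has risen about 0.07 rad. Left alone it falls shut and seals again
- lid_handle (a point): middle of the lid's bar handle: a round steel bar of 12 mm diameter, parallel to the box's y axis, 80 mm long between two posts of 12 mm, its centre 33 mm above the lid's frame and 145 mm above the worktop when shut, 130 mm in front of the hinge line. Its axes turn with the lid: y along the bar, z out of the lid. The gap under the bar is about 27 mm
- lid_hinge (a point): middle of the lid's hinge line at the box's rear rim, 101 mm above the worktop; its y axis is the hinge line; the lid opens by turning about +y, the front edge going up
- lid_front (a point): middle of the lid's front lower edge, 166 mm in front of the hinge line; 102 mm above the worktop when shut
- dropper_2: bystander: small round dropper bottle, 30x30x80, standing close to the box's left side; origin: centre of its underside
- cassette_4: bystander: flat white test cassette, 70x20x5, lying in front of the box; origin: centre of its underside
- timer: bystander: square bench timer with three keys, 64x64x19; origin: centre of its underside
- cup_1: bystander: specimen cup with screw cap, 61x61x68; origin: centre of its underside
- marker: bystander: marker pen, 17x135x16, lying flat to the right; origin: centre of its underside

How it is judged (in metres and radians):
On the way, in this order (a step that is already met when the one before it is completed fails the run):
1. the vent knob is turned to its stop while the lid is shut (value of joint vent_knob above 1.12 rad and value of joint lid below 0.03 rad), for 0.2 s.
2. the knob is let go and has sprung back, the lid still shut (value of joint vent_knob below 0.1 rad and contact force between vent_knob and the fingers below 0.2 N and value of joint lid below 0.03 rad), for 0.2 s.
3. the seal is broken and the gripper has the lid ajar (value of joint lid above 0.12 rad and contact force between lid and the fingers above 1 N), for 0.2 s.
At the end, for the whole second after the job is handed in: the lid is held still by the gripper between 0.12 and 0.26 rad open (front edge raised 20 to 43 mm), the fingers bearing on it with more than 1 N; the vent knob is back at rest (under 0.1 rad) and untouched; no bystander has moved 20 mm (all of step 3 and value of joint lid below 0.26 rad and velocity of joint lid between -0.05 and 0.05 rad/s and value of joint vent_knob below 0.1 rad and contact force between vent_knob and the arm below 0.2 N and distance of each of dropper_2, cassette_4, timer, cup_1, marker from where it was at the start of the episode below 0.02 m); the arm keeps its last pose, push and grip.
It fails at once if the lid flies open (beyond 0.40 rad) (value of joint lid above 0.4 rad).
It fails at once if a bystander is pushed away by more than 30 mm (distance of any of dropper_2, cassette_4, timer, cup_1, marker from where it was at the start of the episode above 0.03 m).
It also fails if it takes over 50 s, if anything falls off the work surface, if the arm or the gripper's body presses on something with over 40 N, if the wrist force passes 120 N, or if a joint passes its speed limit or range.

ROBOT

A 6-joint arm with a two-finger parallel gripper is mounted at the origin on a cart in front of the work surface, level with it; the furniture and walls round the work are solid. World frame = base frame: x ahead of the robot, y to its left, z up, the work surface at z = 0. Lengths are in mm, angles in degrees, forces in N, time in s.
With the tool pointing down it reaches from about 300 to 850 mm from the base axis. Payload 4.2 kg.
Tool frame: the origin (TCP) lies at the very end of the fingers, on their centre line; the grasp point (between the pads) lies 19 mm behind it; z points along the fingers, y is the line along which they close (so a half turn about z gives the same grasp; the last joint's range is limited). The gripper opens to 91 mm and grips with 3 to 60 N. Pads are 32 mm wide; open, the fingers measure 118 mm over their backs; the gripper's body (76 mm by 178 mm) begins 60 mm behind the grasp point.
Start: joints at [69.901, 18.312, 89.639, -0, 72.044, -1.146], TCP at [186.763, 543.841, 213.976] pointing down, gripper open.
Joint ranges: [-177.97, 177.97], [-48.28, 115.42], [12.27, 149.76], [-77.06, 257.06], [2.81, 150.46], [-146.56, 146.56]. Speed limits (degrees/s): [147.25, 147.25, 180, 180, 180, 180].

INTERFACE

Orientations are given as [roll, pitch, yaw] about the fixed x, y, z axes, in that order (R = Rz(yaw) Ry(pitch) Rx(roll)).
In Python, from workcell import env, eyes gives the robot as it stands.
- The arm moves only by the tool send_rows, never from a script. Its argument "targets" is text: rows parted by semicolons, each of 7 numbers parted by spaces: the shift along the tool's x, y, z in m, then the turn, a rotation vector about the tool's x, y, z in degrees, then the opening in per cent of the stroke, from 0 (shut) to 100 (fully open). A call has 1 to 12 rows; each row is the pose to reach, as a shift and turn from the pose commanded when the call began, along the tool's axes at that moment; what a row does not reach only later rows make up. A row lasts 1/12 s, in which the tool goes at most 41.7 mm and 7.16 degrees, less where a joint would pass 70% of its speed; a pose out of reach is approached as far as the arm can. A call with a gripper value outside its range is refused whole. The fingers move at their own pace and stop on an object; "grip_force" is the grip in N (left out, the last holds). Time passes only in rows, so rows that repeat a pose let the fingers close. It gives the time, the measured TCP pose, the force, the opening and the grip force at its end, in the units of the state.
- env.state(): the state, without advancing time (a new reading comes with each control period).
- eyes.grab_frame(name): name is "side" or "top"; returns a dict with "image" (420x560x3 uint8, blue, green, red), "fovy" (degrees; the focal length in pixels is half the picture's height over the tangent of half this angle, whatever the lens; pixels are square), "cx", "cy" (the principal point, pixels), "D" ([k1, k2, p1, p2, k3] as OpenCV has them; the pictures are not rectified), "eye" and "attitude" of the camera in the world. Camera axes: x right, y up, looking along -z (the intrinsics and any distortion apply to the point x, -y, -z); pixel columns grow to the right and rows downward; lengths in mm; the calibration is good to about 2 mm. A picture is of the moment at which its call begins. There is no depth.
- env.job_done(): hands the job in; it is judged then, once.
The state is a dict: "time_s": time; "qpos": joint angles; "qvel": joint speeds; "effort": joint torques, N m; "ee_pos": TCP position; "ee_rot": TCP orientation; "force": force on the tool from outside, world axes, zero at the start; "torque": the same for the moment, N m; "gripper_width": finger opening in mm; "gripper_force": force on a finger pad.
Only numpy, scipy, OpenCV 4.12 (cv2) and the standard library are available. Lean on these libraries where they do the work, as an engineer would, in place of code of your own. Each camera call takes 0.05 s, during which the arm holds its last target. There are 200 camera calls.

## Working session

There is one attempt and no reset: what is moved stays moved. The work goes in short steps, Python scripts to look and compute and a tool call to move; the robot and the scene stay as the last step left them, time stands still between calls to the robot, and variables do not carry over. Pictures are saved under pics/ and viewed, at most 10 in all, crops included, and the job is handed in when it is done.

Besides the shell and the picture viewer there is one more tool, called after "Emit:" in YAML: its name, and indented under it one key for each argument. send_rows: Moves the arm, as the interface text tells. Its arguments: {"type":"object","properties":{"targets":{"type":"string"},"grip_force":{"type":"number"}},"required":["targets"]}

```bash
mkdir -p pics; python3 - <<'E'
from workcell import env, eyes
import cv2
for n in("side","top"):
    f=eyes.grab_frame(n); cv2.imwrite(f"pics/{n}0.png",f["image"]); print(n,{k:v for k,v in f.items() if k!="image"})
print(env.state())
E
```

```text
side {'fovy': 55.028131820641036, 'cx': 278.1050469093369, 'cy': 208.69339804173896, 'D': array([-0.10257572,  0.        ,  0.        ,  0.        ,  0.        ]), 'eye': array([  386.88450884, -1228.85010277,   657.22041689]), 'attitude': array([65.58659739, -0.62515208, -8.09208427])}
top {'fovy': 46.43926396367006, 'cx': 284.4753704232807, 'cy': 205.72036011708153, 'D': array([0.05079974, 0.        , 0.        , 0.        , 0.        ]), 'eye': array([ 276.31464936, -105.62940551, 1405.07238095]), 'attitude': array([ 11.65854453,  -0.27775674, -84.6742418 ])}
{'time_s': 0.1, 'qpos': array([ 6.99008618e+01,  1.83489935e+01,  8.97003633e+01, -1.41498172e-03,
        7.20431726e+01, -1.14583017e+00]), 'qvel': array([ 0.03978055, -0.09744449, -0.16102538, -0.04071331, -0.04528076,
       -0.03217499]), 'effort': array([-5.86905498e-04, -4.13337922e+01, -2.32506895e+01,  7.28494464e-02,
        4.21561254e-02, -5.35318861e-05]), 'ee_pos': array([186.60828966, 543.39664913, 213.1877504 ]), 'ee_rot': array([-1.79907462e+02, -5.05245052e-04,  1.61047129e+02]), 'force': array([-0.56112112, -1.01914001,  0.65930816]), 'torque': array([0.01636761, 0.02948723, 0.00576972]), 'gripper_force': 0.0, 'gripper_width': 91.33818984958847}
```

View pics/top0.png

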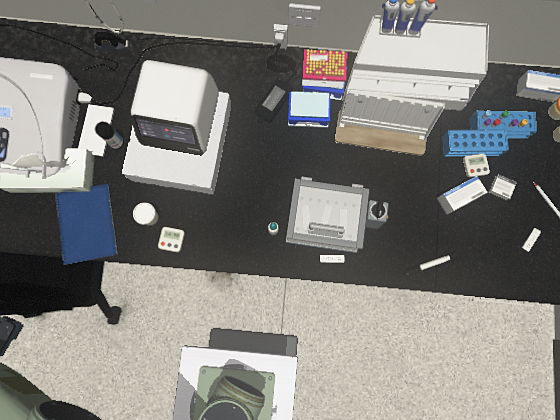

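View pics/side0.png

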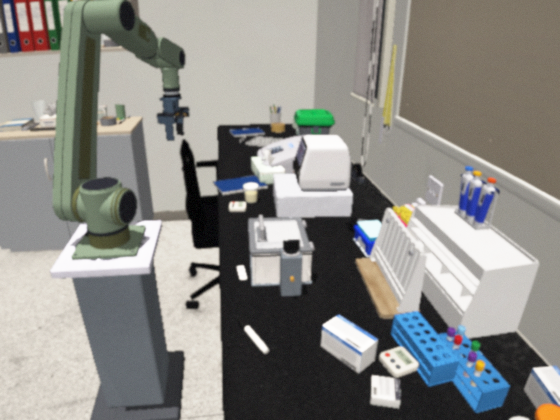

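The top view shows the box around (328,214), the turret knob near (380,210) and the handle near (326,229). The side view shows the box near (280,250) and the knob near (291,246). I'll zoom in on both.

```bash
python3 - <<'E'
import cv2,numpy as np
a=cv2.imread("pics/top0.png")[165:270,275:400]; b=cv2.imread("pics/side0.png")[205:305,235:325]
r=lambda i,s:cv2.resize(i,None,fx=s,fy=s,interpolation=cv2.INTER_CUBIC)
a=r(a,4);b=r(b,3.2)
o=np.zeros((420,800,3),np.uint8);o[:a.shape[0],:a.shape[1]]=a;o[:b.shape[0],505:505+b.shape[1]]=b
cv2.imwrite("pics/c0.png",o);print(a.shape,b.shape)
E
```

```text
(420, 500, 3) (320, 288, 3)
```

View pics/c0.png

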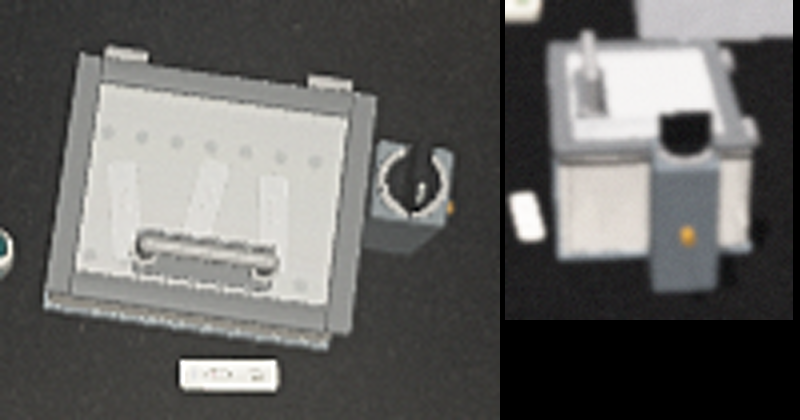

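Crop (top at 4x, offset 275,165): frame corners at about (80,55), (376,97), (350,333) and (45,295). Turret top corners are at about (380,140), (454,150), (447,222) and (372,212), and the handle bar runs (143,241) to (273,258). In the side crop the knob top is centred near (685,114). I'll fit x, y and yaw to these points.

```bash
cat > h.py <<'E'
import numpy as np, cv2
from scipy.spatial.transform import Rotation as R
from scipy.optimize import least_squares
def proj(f,P):
    A=R.from_euler('xyz',f["attitude"],degrees=True).as_matrix()
    C=(np.atleast_2d(P)-f["eye"])@A*[1,-1,-1]
    fl=210/np.tan(np.radians(f["fovy"]/2))
    K=np.array([[fl,0,f["cx"]],[0,fl,f["cy"]],[0,0,1.]])
    return cv2.projectPoints(C,np.zeros(3),np.zeros(3),K,f["D"])[0][:,0]
def unproj(f,uv,z):
    g=lambda p:(proj(f,[[p[0],p[1],z]])[0]-uv)
    return least_squares(g,[500,-100]).x
E
python3 - <<'E'
from h import *; from workcell import eyes
T=eyes.grab_frame("top");S=eyes.grab_frame("side")
t=lambda *p:[275+(p[0]+.5)/4-.5,165+(p[1]+.5)/4-.5]
s=lambda *p:[235+(p[0]-505+.5)/3.2-.5,205+(p[1]+.5)/3.2-.5]
top=[t(80,55),t(376,97),t(350,333),t(45,295),t(380,140),t(454,150),t(447,222),t(372,212),t(208,249.5)]
M=np.array([[80,100,112],[80,-100,112],[-83,-100,112],[-83,100,112],[47,-104,122],[47,-156,122],[-7,-156,122],[-7,-104,122],[-49,0,145.]])
def W(p,M):
    c,q=np.cos(p[2]),np.sin(p[2]); return np.c_[p[0]+c*M[:,0]-q*M[:,1],p[1]+q*M[:,0]+c*M[:,1],M[:,2]]
K=np.array([[20,-130,158.]])
g=lambda p:np.r_[(proj(T,W(p,M))-top).ravel(),(proj(S,W(p,K))-s(685,114)).ravel()]
r=least_squares(g,[550,-100,0]);print(r.x[:2],np.degrees(r.x[2]));print(r.fun.reshape(-1,2).round(2))
print("knob",W(r.x,K),"handle",W(r.x,M[-1:]),"hinge",W(r.x,np.array([[81.,0,101]])))
print([unproj(T,u,z).round(1) for u,z in zip(top,M[:,2])])
print("knob from top z130",unproj(T,t(413,182),130))
E
```

```text
[ 536.74394995 -205.32904323] -2.1900735831458156
[[ 0.3   0.21]
 [-0.64 -0.91]
 [-0.08 -0.62]
 [ 1.3  -1.02]
 [-0.71 -0.5 ]
 [ 0.18 -0.51]
 [ 0.13  1.2 ]
 [-0.67  1.15]
 [ 0.45  0.77]
 [-0.27 -0.38]]
knob [[ 551.76143161 -335.99837875  158.        ]] handle [[ 487.7797419  -203.45652354  145.        ]] hinge [[ 617.68478367 -208.42443292  101.        ]]
[array([ 621. , -107.6]), array([ 610.5, -310.2]), array([ 448.4, -302.4]), array([454.6, -99. ]), array([ 578.5, -313. ]), array([ 576.3, -362.6]), array([ 527. , -360.4]), array([ 529. , -310.6]), array([ 489.7, -202.1])]
knob from top z130 [ 550.21226665 -335.11603495]
```

```bash
cat >> h.py <<'E'
def E(r): return R.from_euler('xyz',r,degrees=True)
def rel(p0,r0,p1,r1):
    a=E(r0); return (a.inv().apply(np.subtract(p1,p0))/1000).round(4),(a.inv()*E(r1)).as_rotvec(degrees=True).round(2)
E
python3 - <<'E'
from h import *
p0,r0=[186.763,543.841,213.976],[180,0,161.047]
print(rel(p0,r0,[369,103,210],r0)); print(rel([369,103,210],r0,[551,-336,200],[180,0,177.7]))
E
```

```text
(array([-0.3155, -0.3578,  0.004 ]), array([0., 0., 0.]))
(array([-0.3147, -0.3561,  0.01  ]), array([ -0.  ,   0.  , -16.65]))
```

Emit:
send_rows:
  targets: "-0.026 -0.030 0.0004 0 0 0 60; -0.052 -0.060 0.001 0 0 0 60; -0.079 -0.0895 0.001 0 0 0 60; -0.105 -0.119 0.001 0 0 0 60; -0.131 -0.149 0.002 0 0 0 60; -0.158 -0.179 0.002 0 0 0 60; -0.184 -0.209 0.002 0 0 0 60; -0.210 -0.2385 0.003 0 0 0 60; -0.237 -0.268 0.003 0 0 0 60; -0.263 -0.298 0.003 0 0 0 60; -0.289 -0.328 0.004 0 0 0 60; -0.3155 -0.3578 0.004 0 0 0 60"
  grip_force: 50

```text
time_s: 1.2
ee_pos: [368.9, 101.1, 210.0]
ee_rot: [180.0, 0.0, 161.1]
force: [1.0, 0.6, 0.0]
gripper_width: 54.6
gripper_force: 0.0
```

Emit:
send_rows:
  targets: "-0.026 -0.030 0 0 0 -1.5 60; -0.052 -0.060 0 0 0 -3 60; -0.079 -0.089 0 0 0 -4.5 60; -0.105 -0.119 0 0 0 -6 60; -0.131 -0.149 0 0 0 -7.5 60; -0.158 -0.179 0 0 0 -9 60; -0.184 -0.208 0 0 0 -10.5 60; -0.210 -0.2375 0 0 0 -12 60; -0.237 -0.267 0 0 0 -13.5 60; -0.263 -0.297 0 0 0 -15 60; -0.289 -0.327 0.005 0 0 -16 60; -0.3147 -0.3561 0.010 0 0 -16.65 60"

```text
time_s: 2.2
ee_pos: [551.4, -338.2, 199.7]
ee_rot: [-180.0, 0.0, 177.7]
force: [-0.2, -0.1, 0.0]
gripper_width: 54.7
gripper_force: 0.0
```

Emit:
send_rows:
  targets: "0 0 0 0 0 0 60; 0 0 0 0 0 0 60; 0 0 0 0 0 0 60"

```text
time_s: 2.45
ee_pos: [550.4, -335.5, 199.3]
ee_rot: [179.9, -0.1, 177.7]
force: [0.1, 0.1, 0.6]
gripper_width: 54.9
gripper_force: 0.0
```

```bash
python3 - <<'E'
from h import *; from workcell import env,eyes
s=env.state();print(s["ee_pos"],s["ee_rot"],s["qpos"],s["force"],s["gripper_width"])
o=np.zeros((420,800,3),np.uint8)
for n,(r,c),x in(("top",(180,330),0),("side",(190,240),400)):
    f=eyes.grab_frame(n);i=f["image"][r:r+100,c:c+95]
    o[:400,x:x+380]=cv2.resize(i,None,fx=4,fy=4,interpolation=cv2.INTER_CUBIC)
cv2.imwrite("pics/c1.png",o)
E
```

```text
[ 550.43635833 -335.51307572  199.32978825] [ 1.79920419e+02 -7.66587663e-02  1.77671611e+02] [-3.24020371e+01  2.51860547e+01  8.10588236e+01  3.17023011e-02
  7.38613420e+01 -1.20082435e+02] [0.06880972 0.13247486 0.63557518] 54.89213752994799
```

View pics/c1.png

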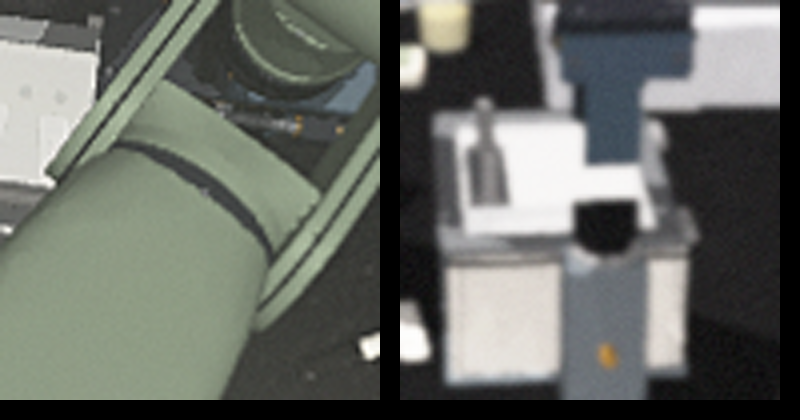

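The side crop shows the fingers above the knob, with the finger centre near x=613 and the knob centre near (606,203). I'll check the predicted columns.

```bash
python3 - <<'E'
from h import *; from workcell import eyes
S=eyes.grab_frame("side")
for P in ([550.4,-335.5-33,200],[551.8,-336,158],[550,-336-6,158]):
    u=proj(S,[P])[0]; print(P,400+(u[0]-240+.5)*4-.5,(u[1]-190+.5)*4)
E
```

```text
[550.4, -368.5, 200] 612.4453254835269 166.95603847785003
[551.8, -336, 158] 604.0853407916534 201.59669443022506
[550, -342, 158] 602.8878844662374 206.2798738626874
```

Emit:
send_rows:
  targets: "-0.001 0 0.015 0 0 0 60; -0.001 0 0.030 0 0 0 60; -0.001 0 0.045 0 0 0 60; -0.001 0 0.055 0 0 0 60; -0.001 0 0.062 0 0 0 60; -0.001 0 0.066 0 0 0 60; -0.001 0 0.066 0 0 0 60; -0.001 0 0.066 0 0 0 0; -0.001 0 0.066 0 0 0 0; -0.001 0 0.066 0 0 0 0; -0.001 0 0.066 0 0 0 0; -0.001 0 0.066 0 0 0 0"
  grip_force: 30

```text
time_s: 3.6
ee_pos: [552.1, -336.2, 134.3]
ee_rot: [-180.0, 0.0, 177.7]
force: [-0.0, 0.5, 0.9]
gripper_width: 24.6
gripper_force: 0.0
```

Emit:
send_rows:
  targets: "0 0 0 0 0 0 0; 0 0 0 0 0 0 0; 0 0 0 0 0 0 0; 0 0 0 0 0 0 0; 0 0 0 0 0 0 0; 0 0 0 0 0 0 0"

```text
time_s: 4.1
ee_pos: [552.0, -335.3, 134.0]
ee_rot: [179.9, -0.0, 177.7]
force: [-0.1, 4.0, 3.1]
gripper_width: 11.8
gripper_force: 30.0
```

Emit:
send_rows:
  targets: "0 0 0 0 0 6 0; 0 0 0 0 0 12 0; 0 0 0 0 0 18 0; 0 0 0 0 0 24 0; 0 0 0 0 0 30 0; 0 0 0 0 0 36 0; 0 0 0 0 0 42 0; 0 0 0 0 0 48 0; 0 0 0 0 0 54 0; 0 0 0 0 0 60 0; 0 0 0 0 0 64 0; 0 0 0 0 0 66 0"

```text
time_s: 5.1
ee_pos: [552.3, -334.9, 134.0]
ee_rot: [179.9, -0.1, 111.6]
force: [1.8, 5.6, 2.8]
gripper_width: 11.6
gripper_force: 30.0
```

```bash
python3 - <<'E'
from workcell import env
s=env.state();print(s)
E
```

```text
{'time_s': 5.1, 'qpos': array([-32.30733512,  27.80493133,  86.41984694,   0.12544843,
        65.81164074, -53.93204007]), 'qvel': array([-3.72344911e-02, -6.01138720e-02,  1.99505793e-02,  2.79101892e-02,
       -9.21438645e-02,  2.14932306e+01]), 'effort': array([-3.64229858e+00, -4.71421444e+01, -2.23539484e+01, -1.54234204e+00,
       -7.01065455e-01,  1.72115746e-02]), 'ee_pos': array([ 552.31338717, -334.85745571,  134.02666556]), 'ee_rot': array([ 1.79928998e+02, -9.68330649e-02,  1.11573328e+02]), 'force': array([1.82651412, 5.6392701 , 2.75100416]), 'torque': array([ 1.01682513, -0.13669393,  0.1163821 ]), 'gripper_force': 30.00230848789215, 'gripper_width': 11.55072290754973}
```

Torque about z is 0.12 N m, so the knob is following. I'll go on to the stop, with a small overdrive.

Emit:
send_rows:
  targets: "0 0 0 0 0 2 0; 0 0 0 0 0 4 0; 0 0 0 0 0 5 0; 0 0 0 0 0 6 0; 0 0 0 0 0 6 0; 0 0 0 0 0 6 0; 0 0 0 0 0 6 0; 0 0 0 0 0 6 0"

```text
time_s: 5.77
ee_pos: [552.3, -334.8, 134.1]
ee_rot: [180.0, -0.1, 105.9]
force: [0.4, 6.0, 3.4]
gripper_width: 12.2
gripper_force: 30.2
```

```bash
python3 - <<'E'
from h import *; from workcell import env,eyes
s=env.state();print(s["torque"],s["force"],s["ee_rot"],s["gripper_width"])
cv2.imwrite("pics/c2.png",cv2.resize(eyes.grab_frame("side")["image"][190:290,240:335],None,fx=5,fy=5,interpolation=cv2.INTER_CUBIC))
E
```

```text
[ 1.0155416  -0.13225133  0.90215846] [0.42355276 6.03081675 3.39795441] [ 1.79964348e+02 -7.72823105e-02  1.05896444e+02] 12.169052088755974
```

View pics/c2.png

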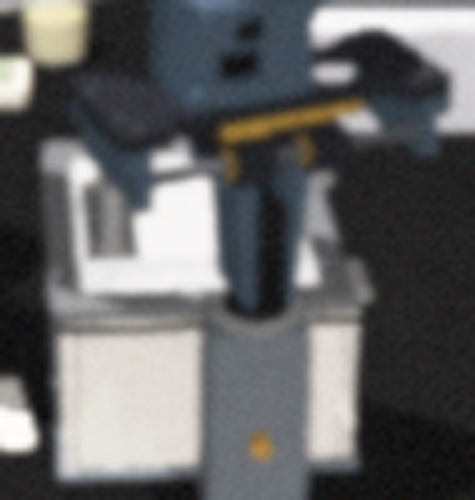

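The z torque jumped to 0.9 N m with the bar turned between the fingers (at about (262,270)), so the knob is on its stop. Next I release it, wait and rise.

Emit:
send_rows:
  targets: "0 0 0 0 0 0 100; 0 0 0 0 0 0 100; 0 0 0 0 0 0 100; 0 0 0 0 0 0 100; 0 0 0 0 0 0 100; 0 0 0 0 0 0 100; 0 0 0 0 0 0 100; 0 0 0 0 0 0 100; 0 0 0 0 0 0 100; 0 0 0 0 0 0 100; 0 0 0 0 0 0 100; 0 0 0 0 0 0 100"

```text
time_s: 6.82
ee_pos: [551.9, -336.2, 133.9]
ee_rot: [-180.0, 0.0, 105.7]
force: [0.6, 0.5, -0.7]
gripper_width: 89.0
gripper_force: 0.0
```

Emit:
send_rows:
  targets: "0 0 -0.01 0 0 0 100; 0 0 -0.03 0 0 0 100; 0 0 -0.05 0 0 0 100; 0 0 -0.066 0 0 0 100; 0 0 -0.066 0 0 0 100; 0 0 -0.066 0 0 0 100; 0 0 -0.066 0 0 0 100"

```text
time_s: 7.4
ee_pos: [551.4, -335.8, 199.1]
ee_rot: [-179.9, -0.1, 105.7]
force: [-0.0, 1.1, -0.6]
gripper_width: 91.2
gripper_force: 0.0
```

```bash
python3 - <<'E'
from h import *; from workcell import env,eyes
s=env.state();print(s["torque"],s["force"],s["ee_pos"],s["ee_rot"],s["gripper_width"])
cv2.imwrite("pics/c3.png",cv2.resize(eyes.grab_frame("side")["image"][190:290,240:335],None,fx=5,fy=5,interpolation=cv2.INTER_CUBIC))
# commanded pose estimate (552,-336,200) yaw 105.7 -> above handle
p=[552,-336,200];r=[180,0,105.65]
print(rel(p,r,[489,-203,200],[180,0,87.7]))
E
```

```text
[-0.11060636  0.07918883  0.0068604 ] [-0.02806344  1.05489875 -0.58556539] [ 551.43851665 -335.754805    199.1393359 ] [-1.79946289e+02 -6.38693760e-02  1.05700896e+02] 91.22485472254323
(array([ 0.1451, -0.0248, -0.    ]), array([ 0.  , -0.  , 17.95]))
```

View pics/c3.png

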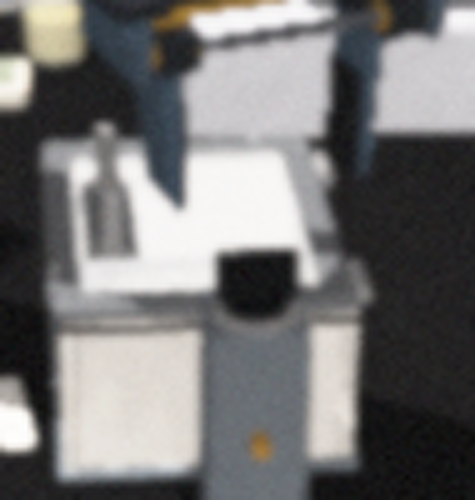

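The knob is broadside again at about (258,280), so it has sprung back, and the lid is shut. Next is a move above the handle.

Emit:
send_rows:
  targets: "0.024 -0.004 0 0 0 3 100; 0.048 -0.008 0 0 0 6 100; 0.073 -0.012 0 0 0 9 100; 0.097 -0.017 0 0 0 12 100; 0.121 -0.021 0 0 0 15 100; 0.145 -0.025 0 0 0 18 100; 0.145 -0.025 0 0 0 18 60; 0.145 -0.025 0 0 0 18 60; 0.145 -0.025 0 0 0 18 60; 0.145 -0.025 0 0 0 18 60; 0.145 -0.025 0 0 0 18 60"

```text
time_s: 8.37
ee_pos: [489.0, -204.0, 199.5]
ee_rot: [-180.0, -0.0, 87.7]
force: [0.9, 0.5, -0.7]
gripper_width: 60.9
gripper_force: 0.0
```

```bash
python3 - <<'E'
from h import *; from workcell import env,eyes
s=env.state();print(s["force"],s["ee_pos"],s["ee_rot"],s["gripper_width"])
f=eyes.grab_frame("side")
cv2.imwrite("pics/c4.png",cv2.resize(f["image"][180:260,225:325],None,fx=7,fy=7,interpolation=cv2.INTER_CUBIC))
for x in(486,489,492):
  print(x,[((proj(f,[[x+d,-203+y,z]])[0]-[225,180]+.5)*7).round() for d,y,z in((-2,-52,151),(2,52,151))])
E
```

```text
[ 0.93215096  0.47367688 -0.65675051] [ 488.97132525 -204.0258809   199.4946761 ] [-1.79979683e+02 -4.70181317e-03  8.76645462e+01] 60.87969356118835
486 [array([256., 349.]), array([240., 236.])]
489 [array([264., 349.]), array([247., 236.])]
492 [array([271., 348.]), array([254., 236.])]
```

View pics/c4.png

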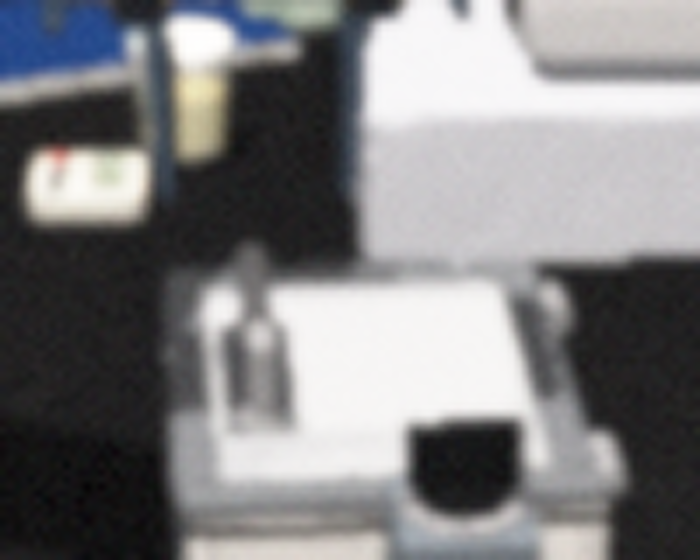

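The bar runs from about (249,240) to (261,345), which matches x≈489. I'll descend and grip.

Emit:
send_rows:
  targets: "0 0 0.015 0 0 0 60; 0 0 0.030 0 0 0 60; 0 0 0.045 0 0 0 60; 0 0 0.058 0 0 0 60; 0 0 0.068 0 0 0 60; 0 0 0.073 0 0 0 60; 0 0 0.073 0 0 0 60; 0 0 0.073 0 0 0 0; 0 0 0.073 0 0 0 0; 0 0 0.073 0 0 0 0; 0 0 0.073 0 0 0 0; 0 0 0.073 0 0 0 0"
  grip_force: 55

```text
time_s: 9.42
ee_pos: [488.9, -203.3, 127.4]
ee_rot: [179.9, 0.0, 87.7]
force: [-1.0, 0.0, 0.4]
gripper_width: 24.3
gripper_force: 0.0
```

Emit:
send_rows:
  targets: "0 0 0 0 0 0 0; 0 0 0 0 0 0 0; 0 0 0 0 0 0 0; 0 0 0 0 0 0 0; 0 0 0 0 0 0 0; 0 0 0 0 0 0 0; 0 0 0 0 0 0 0"

```text
time_s: 10.0
ee_pos: [489.2, -203.3, 127.1]
ee_rot: [179.9, -0.0, 87.7]
force: [3.0, 0.4, 0.7]
gripper_width: 10.9
gripper_force: 55.0
```

```bash
python3 - <<'E'
from h import *; from workcell import env
s=env.state();p0=s["ee_pos"];r0=[180,0,87.7];print(p0,s["ee_rot"],s["force"],s["gripper_width"])
yaw=-2.3; ax=np.array([-np.sin(np.radians(yaw)),np.cos(np.radians(yaw)),0])
h=np.array([p0[0]+130*np.cos(np.radians(yaw)),p0[1]+130*np.sin(np.radians(yaw)),101])
for a in(.02,.04,.06,.08,.1,.12,.14,.16,.18,.19):
    q=R.from_rotvec(a*ax); p1=h+q.apply(p0-h); r1=(q*E(r0)).as_euler('xyz',degrees=True)
    print(a,*rel(p0,r0,p1,r1))
E
```

```text
[ 489.23708538 -203.29655536  127.13508438] [ 1.79918360e+02 -1.55421219e-03  8.76741207e+01] [3.04887079 0.404685   0.65357789] 10.861221957104227
0.02 [ 0.      0.0005 -0.0026] [ 1.15 -0.   -0.  ]
0.04 [-0.      0.0011 -0.0052] [ 2.29  0.   -0.  ]
0.06 [-0.      0.0018 -0.0077] [ 3.44 -0.   -0.  ]
0.08 [-0.      0.0025 -0.0103] [ 4.58 -0.   -0.  ]
0.1 [ 0.      0.0033 -0.0128] [ 5.73 -0.    0.  ]
0.12 [ 0.      0.0041 -0.0154] [ 6.88  0.   -0.  ]
0.14 [ 0.      0.0049 -0.0179] [ 8.02 -0.   -0.  ]
0.16 [ 0.      0.0058 -0.0204] [ 9.17 -0.   -0.  ]
0.18 [ 0.      0.0068 -0.0229] [10.31 -0.   -0.  ]
0.19 [-0.      0.0073 -0.0241] [10.89 -0.    0.  ]
```

Emit:
send_rows:
  targets: "0 0.0002 -0.001 0.5 0 0 0; 0 0.0004 -0.002 0.9 0 0 0; 0 0.0006 -0.003 1.3 0 0 0; 0 0.0008 -0.004 1.75 0 0 0; 0 0.0011 -0.0052 2.29 0 0 0; 0 0.0014 -0.0064 2.85 0 0 0; 0 0.0018 -0.0077 3.44 0 0 0; 0 0.0021 -0.009 4.0 0 0 0; 0 0.0025 -0.0103 4.58 0 0 0; 0 0.0029 -0.0116 5.15 0 0 0; 0 0.0033 -0.0128 5.73 0 0 0; 0 0.0033 -0.0128 5.73 0 0 0"

```text
time_s: 11.0
ee_pos: [492.6, -203.5, 140.5]
ee_rot: [-174.3, 0.0, 87.7]
force: [4.4, -0.3, -3.2]
gripper_width: 11.1
gripper_force: 55.0
```

Force is down to about 3 N and the tool is up 13 mm, so the seal is broken. I'll continue the same arc to about 0.19 rad.

Emit:
send_rows:
  targets: "0 0.0002 -0.001 0.5 0 0 0; 0 0.0004 -0.002 0.9 0 0 0; 0 0.0006 -0.003 1.3 0 0 0; 0 0.0008 -0.004 1.75 0 0 0; 0 0.0011 -0.0052 2.29 0 0 0; 0 0.0014 -0.0064 2.85 0 0 0; 0 0.0018 -0.0077 3.44 0 0 0; 0 0.0021 -0.009 4.0 0 0 0; 0 0.0025 -0.0103 4.58 0 0 0; 0 0.0029 -0.0115 5.15 0 0 0; 0 0.0029 -0.0115 5.15 0 0 0; 0 0.0029 -0.0115 5.15 0 0 0"

```text
time_s: 12.0
ee_pos: [496.4, -203.7, 151.2]
ee_rot: [-169.2, 0.0, 87.7]
force: [5.1, -1.0, -3.8]
gripper_width: 10.5
gripper_force: 55.0
```

Emit:
send_rows:
  targets: "0 0 0 0 0 0 0; 0 0 0 0 0 0 0; 0 0 0 0 0 0 0; 0 0 0 0 0 0 0; 0 0 0 0 0 0 0; 0 0 0 0 0 0 0"

```text
time_s: 12.5
ee_pos: [496.4, -203.7, 151.1]
ee_rot: [-169.2, 0.0, 87.7]
force: [5.8, -1.0, -4.9]
gripper_width: 11.1
gripper_force: 55.0
```

```bash
python3 - <<'E'
from h import *; from workcell import env,eyes
s=env.state();print(s["force"],s["ee_pos"],s["ee_rot"],s["gripper_width"],s["gripper_force"])
f=eyes.grab_frame("side")
cv2.imwrite("pics/c5.png",cv2.resize(f["image"][180:300,215:325],None,fx=5,fy=5,interpolation=cv2.INTER_CUBIC))
c,q=np.cos(np.radians(-2.3)),np.sin(np.radians(-2.3)); hx,hy=489+130*c,-203+130*q
for a in(0,.12,.19,.26):
  P=[]
  X=166*np.cos(a)-1*np.sin(a);Y=-100;Z=101+166*np.sin(a)+1*np.cos(a)
  P=[hx-c*X-q*Y,hy-q*X+c*Y,Z]; print(a,((proj(f,[P])[0]-[215,180]+.5)*5).round())
E
```

```text
[ 5.84697728 -0.98627608 -4.94980136] [ 496.37019743 -203.71368374  151.14662398] [-1.69214849e+02  1.88938554e-02  8.76938011e+01] 11.11814061001601 54.99059200286865
0 [177. 374.]
0.12 [179. 342.]
0.19 [182. 323.]
0.26 [187. 304.]
```

View pics/c5.png

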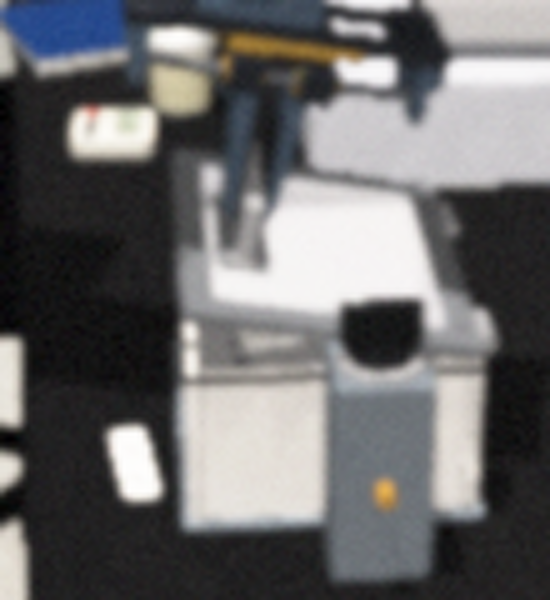

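The lid is held ajar, with its front lower corner at about (183,320), which is ≈0.19 rad. The knob is at rest at (382,332) and the cassette hasn't moved, so I'm handing in.

```bash
python3 -c "
from workcell import env
print(env.job_done())"
```

```text
the job is handed in; nothing more can be done
None
```

I turned the vent knob to its stop and let it spring back with the lid shut. I then broke the seal, and the gripper is holding the lid ajar at about 0.19 rad (front edge about 3 cm up). I handed the job in, but it returned no verdict.

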